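# Close and lock the service pump's cover

### The job

In the bicycle workshop, the white cover of the grey service pump stands ajar. Push the cover fully shut with the fingertips, then set a fingertip in the slot of its red quarter-turn fastener and turn it clockwise (seen from above) all the way to its stop, so that its white mark points to the green dot and the cover is locked. Nothing needs grasping: do not lift the cover any further open, leave the bottle, the carton and the blue collar where they stand, and finish with the hand clear.

Things in the scene. Friction and masses are not known exactly. Their poses are not given: they have to be found in the camera images.
- unit: Grey pump housing, an open-topped box 270 (x) x 300 (y) x 100 mm high, fixed to the bench. Origin at the centre of its underside, on the bench; its x axis points from the front edge (nearer the robot) to the hinge side, z up.
- cover (a joint): Angle of the hinged white cover in rad: 0 fully shut (level), growing as its front edge rises. It starts between 0.3 and 0.65 and stays where it is left (stiff hinge, 1 N m of friction; about 3 N down on a pad closes it).
- cover_hinge (a point): Middle of the hinge line, 130 mm from the housing's centre in its +x, 100 mm above the bench; the line lies along y. The axes turn with the cover: -x points to the cover's front edge, z is the outer face's normal. The cover is a plate 250 (x) x 280 (y) x 6 mm, underside at this height when shut, front edge 252 mm from the hinge.
- pad_left (a point): Top centre of the black rubber pad (44 x 50 mm) on the cover's front left corner, a good place to push it shut: at -222, +105, +8 mm from cover_hinge in the cover's axes. Nothing else is on the cover within 20 mm of the pad's middle.
- pad_right (a point): The same on the front right corner, at -222, -105, +8 mm.
- cam (a joint): Angle of the red fastener in rad: 0 unlocked, 1.571 (a stop) locked, growing clockwise from above. Starts at 0 to 0.3, stays where left (friction 0.12 N m: about 4 N at a fingertip 28 mm from the axis). A steel tongue below the cover turns with it and runs under a catch at the housing's front in the last part of the turn; it cannot enter if the cover is not shut.
- cam_center (a point): On the fastener's axis at its top face, on the cover's middle line, 165 mm from the hinge, 122 mm above the bench with the cover shut. The fastener is a red disc, 97 mm diameter, in a fixed grey ring as high as the disc (outer 120, inner 102 mm). The point turns with the disc; its y axis runs along the finger slot, which crosses the whole disc.
- slot_end (a point): Place for the fingertip: on the slot's black floor, 28 mm from the axis, 14 mm below the disc's top. Slot 38 mm wide, 14 deep, 97 long, upright walls. It lies towards the white mark on the floor (cam_center's -y), which points to the yellow dot (housing -y) at 0 and to the green dot at the front edge (housing -x) when locked. Turns with the disc.
- bottle: White drinks bottle with black cap, 72 mm diameter, 190 mm high, loose, standing beside the pump. Origin at the centre of its underside. Leave alone.
- carton: Brown carton 85 x 110 x 45 mm, loose, beside the pump. Origin at the centre of its underside. Leave alone.
- collar: Blue metal collar, 60 mm outer and 40 mm inner diameter, 30 mm high, loose, beside the pump. Origin at the centre of its underside. Leave alone.

How it is judged:
By the outcome, as a careful person would: the job done as asked, in the order asked, and still so for the second after the job is handed in, with the robot touching nothing.
It also fails if it takes over 51 s, if anything falls off the work surface, if the arm or the gripper's body presses on something with over 40 N, if the wrist force passes 120 N, or if a joint passes its speed limit or range.

### The arm

A 7-joint arm with a two-finger parallel gripper is mounted at the origin on the work surface. World frame = base frame: x ahead of the robot, y to its left, z up, the work surface at z = 0. Lengths are in mm, angles in rad, forces in N, time in s.
With the tool pointing down it reaches from about 400 to 875 mm from the base axis. Payload 19.3 kg.
Tool frame: the origin (TCP) lies at the very end of the fingers, on their centre line; the grasp point (between the pads) lies 19 mm behind it (grip_point_offset is the z of the grasp point in the tool frame, in mm); z points along the fingers, x is the direction in which the jaws open and shut, and the axes are right-handed (so a half turn about z gives the same grasp; the last joint's range is limited). The gripper opens to 85 mm and grips with 20 to 120 N. Pads are 22 mm wide; open, the fingers measure 114 mm over their backs; the gripper's body (76 mm by 85 mm) begins 54 mm behind the grasp point. The pads swing forward as they close: fully open they stand 13 mm farther back than shut.
Start: joints at [1.058, 0.521, -0.036, 1.599, 0.021, 1.021, -0.113], TCP at [267.767, -564.726, 231.291] pointing down, gripper open.
Joint ranges: [-2.91, 2.91], [-0.3, 2.13], [-1.5, 1.42], [0.17, 2.43], [-1.26, 4.41], [0.16, 1.93], [-2.52, 2.52]. Speed limits (rad/s): [1.89, 1.89, 2.39, 2.39, 3.01, 3.01, 3.01].

### API

Orientations are given as a 3x3 rotation matrix whose columns are the frame's x, y, z axes.
In Python, from workcell import movep, movel, goto_joints, open_gripper, clamp, wait, inverse_kinematics, read_state, camera, PlanningError, finish_job, grip_point_offset gives the robot as it stands. Calls block until the motion is done:
- movep(position, orientation): joint-space move of the TCP to a pose.
- movel(position, frame=None, max_speed=150, guard=None): straight line of the TCP; frame=None keeps the orientation; max_speed is the mean speed in mm/s. With guard (N) it stops when the force on the tool has changed by that much, and returns True; else False.
- goto_joints(angles): joint-space move.
- open_gripper() and clamp(): open the fingers fully, or close them until they stop; the grip force is fixed at half the most.
- wait(seconds).
- inverse_kinematics(position, orientation): joint angles nearest the present ones, or None.
- read_state(): the state.
- camera(name): name is "side" or "top" or "wrist"; returns a dict with "image" (480x640x3 uint8, blue, green, red), "range_z" (480x640 float32, mm along the optical axis (not along the pixel's ray), 0 where there is no reading), "fx", "fy", "cx", "cy" (pixels), "dist_coeffs" ([k1, k2, p1, p2, k3] as OpenCV has them; the pictures are not rectified), "cam_to_world" (4x4, takes a point from camera to world coordinates). Camera axes: x right, y up, looking along -z (the intrinsics and any distortion apply to the point x, -y, -z); pixel columns grow to the right and rows downward; lengths in mm; the calibration is good to about 2 mm. A picture is of the moment at which its call begins.
A pose or a line that the arm cannot do raises PlanningError and nothing moves.
- finish_job(): hands the job in, once; it reports no verdict.
The state is a dict: "time": time; "qpos": joint angles; "qvel": joint speeds; "joint_efforts": joint torques, N m; "eef_pos": TCP position; "tool_rot": TCP orientation; "ft_force": force on the tool from outside, world axes, zero at the start; "torque": the same for the moment, N m; "finger_gap": finger opening in mm.
Only numpy, scipy, OpenCV 4.12 (cv2) and the standard library are available. Lean on these libraries where they do the work, as an engineer would, in place of code of your own. Each camera call takes 0.05 s, during which the arm holds its last target.

## Working session

There is one attempt and no reset: what is moved stays moved. The work goes in short steps, each a Python script; the robot and the scene stay as the last script left them, time stands still between calls to the robot, and variables do not carry over. Pictures are saved under pics/ and viewed, and the job is handed in when it is done.

```bash
ls; mkdir -p pics
python3 - <<'E'
from workcell import *
import cv2,numpy as np,pickle
d={}
for n in("side","top","wrist"):
    c=camera(n); d[n]=c; cv2.imwrite(f"pics/{n}0.png",c["image"]); print(n,c["fx"],c["dist_coeffs"],np.round(c["cam_to_world"],3).tolist())
pickle.dump(d,open("c0.pkl","wb"))
s=read_state();print(s["time"],s["ft_force"],s["finger_gap"],s["tool_rot"],grip_point_offset)
E
```

```text
pics
side 493.7178755328185 [-0.01478918  0.          0.          0.          0.        ] [[-0.917, 0.224, -0.328, 255.068], [-0.397, -0.559, 0.728, 709.859], [-0.02, 0.799, 0.602, 651.347], [0.0, 0.0, 0.0, 1.0]]
top 488.91677926483464 [0.01937761 0.         0.         0.         0.        ] [[-0.03, 0.975, -0.221, 311.795], [-1.0, -0.028, 0.013, 48.255], [0.006, 0.221, 0.975, 1208.522], [0.0, 0.0, 0.0, 1.0]]
wrist 392.41238827021994 [-0.0465308  0.         0.         0.         0.       ] [[0.428, 0.859, 0.28, 338.2], [-0.904, 0.408, 0.131, -530.947], [-0.002, -0.309, 0.951, 373.404], [0.0, 0.0, 0.0, 1.0]]
0.15 [ 1.2227524  -0.23062119  0.41590728] 85.34953110782975 [[ 4.28409105e-01 -9.03584789e-01 -4.10571910e-04]
 [-9.03584496e-01 -4.28409298e-01  7.28944338e-04]
 [-8.34555839e-04  5.87000214e-05 -9.99999650e-01]] -18.700000000000003
```

View pics/top0.png

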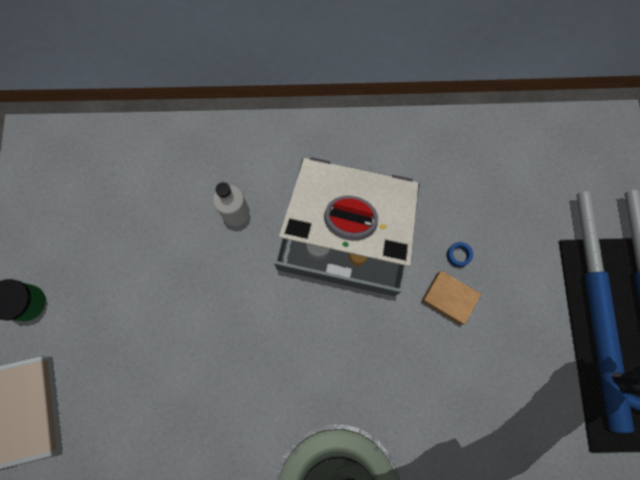

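View pics/side0.png

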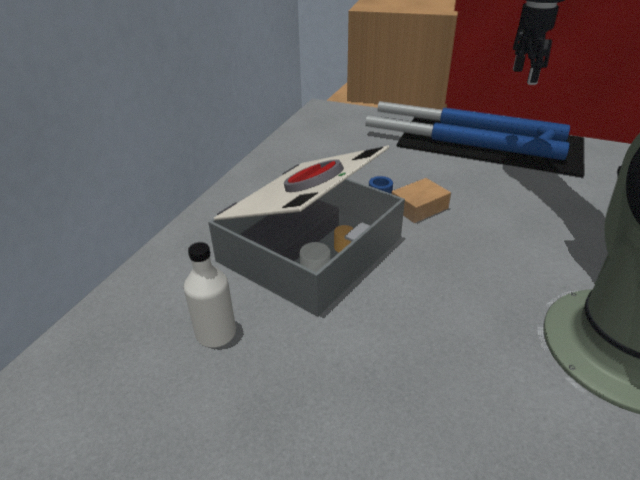

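The top view shows the cover ajar with pads near (298,229) and (396,250), the disc at (351,216), and the white mark on the right near (370,222). The side view confirms this. Next I locate them.

```bash
cat > h.py <<'E'
import cv2,numpy as np
def K(c): return np.array([[c["fx"],0,c["cx"]],[0,c["fy"],c["cy"]],[0,0,1.]])
def rays(c,uv):
    n=cv2.undistortPoints(np.asarray(uv,float).reshape(-1,1,2),K(c),np.array(c["dist_coeffs"],float)).reshape(-1,2)
    d=np.c_[n[:,0],-n[:,1],-np.ones(len(n))]
    T=np.array(c["cam_to_world"]); return T[:3,3],d@T[:3,:3].T
def onplane(c,uv,n,d0):  # n.p=d0
    o,r=rays(c,uv); t=(d0-o@n)/(r@n); return o+r*t[:,None]
def cloud(c,uv):
    uv=np.asarray(uv); z=c["range_z"][uv[:,1].astype(int),uv[:,0].astype(int)]
    o,r=rays(c,uv); return o+r*z[:,None],z>0
def comps(m,amin):
    n,l,s,ce=cv2.connectedComponentsWithStats(m.astype(np.uint8)); return [(s[i],ce[i],l==i) for i in range(1,n) if s[i][4]>=amin]
def pts(m): v,u=np.nonzero(m); return np.c_[u,v]
E
python3 - <<'E'
from h import *; import pickle
c=pickle.load(open("c0.pkl","rb"))["top"]; im=c["image"].astype(int)
b,g,r=im[...,0],im[...,1],im[...,2]
roi=np.zeros(b.shape,bool); roi[150:305,265:430]=1
bench=onplane(c,[[200,300]],np.array([0,0,1.]),0); print("bench cloud",cloud(c,[[200,300],[330,340]])[0])
wm=roi&(r>170)&(g>160)&(b>140); wc=max(comps(wm,50),key=lambda t:t[0][4]); print(wc[0])
P,ok=cloud(c,pts(cv2.erode(wc[2].astype(np.uint8),np.ones((5,5)))>0)); P=P[ok]
m=P.mean(0); 
for _ in range(3):
    m=P.mean(0);n=np.linalg.svd(P-m,full_matrices=False)[2][2]; n*=np.sign(n[2]); e=(P-m)@n; P=P[abs(e)<max(3*np.median(abs(e)),1)]
print("plane",n,m,e.std(),"tilt",np.arccos(n[2]),"downhill yaw",np.arctan2(n[1],n[0]))
d0=n@m
dk=roi&(im.max(2)<45)
pad=[]
for s,ce,l in comps(dk,60):
    Q=onplane(c,[ce],n,d0+2)[0]; print("dark",s,ce,Q.round(1), cloud(c,[ce])[0].round(1))
red=roi&(r>110)&(g<60)&(b<60)
h=cv2.convexHull(pts(red).astype(np.float32)); mo=cv2.fitEllipse(h); print("disc",mo, onplane(c,[mo[0]],n,d0+16))
cv2.imwrite("pics/z.png",cv2.resize(c["image"][150:305,265:430],None,fx=4.5,fy=3.8,interpolation=cv2.INTER_CUBIC))
E
```

```text
bench cloud [[444.75412437 320.44975955  -0.90315204]
 [338.48245828   4.14383716   3.08987609]]
[ 280  159  137  105 6720]
plane [ 0.41955748 -0.10888126  0.90117501] [640.82514494 -53.8547298  153.20384408] 1.28251785484191 tilt 0.4483236177550466 downhill yaw -0.2539132752131648
dark [330 209  41  14 256] [349.11328125 215.7109375 ] [600.2 -41.3 175.9] [[601.2 -41.6 172.2]]
dark [286 220  24  17 289] [297.68512111 228.1799308 ] [567.9  71.4 204.5] [[567.3  71.3 206.8]]
dark [384 241  22  18 299] [394.80936455 249.69899666] [ 515.6 -131.3  204.4] [[ 515.4 -131.1  205.2]]
dark [396 266   6  21  69] [398.39130435 275.69565217] [ 456.3 -130.   232.1] [[ 485.6 -166.2   34. ]]
dark [297 271  60  15 137] [326.48905109 278.2919708 ] [452.3  15.8 251.6] [[483.5   8.5  39.1]]
disc ((351.245361328125, 215.07550048828125), (33.33626174926758, 43.64597702026367), 102.89264678955078) [[596.80872414 -44.46593095 192.58541008]]
```

View pics/z.png

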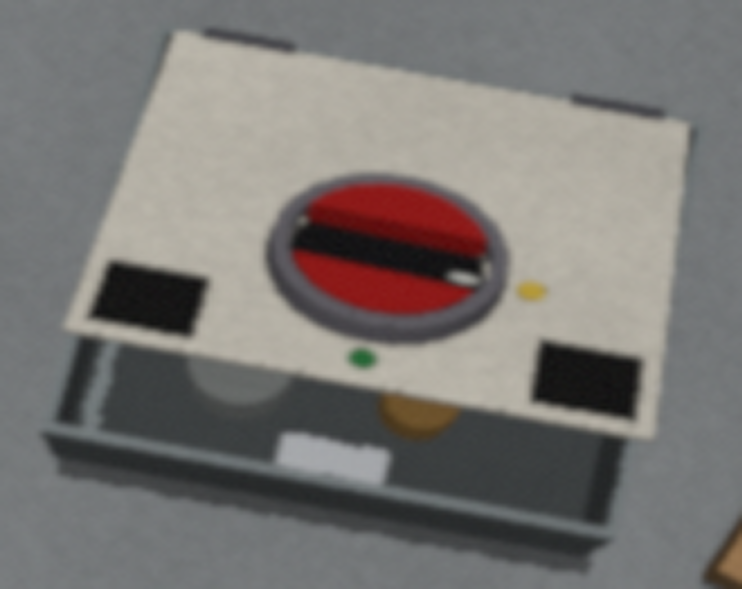

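```bash
cat >> h.py <<'E'
YAW=-0.2530
ex=np.array([np.cos(YAW),np.sin(YAW),0]); ey=np.array([-ex[1],ex[0],0]); ez=np.array([0,0,1.])
H=np.array([541.75,-29.95,0])+196.5*ex; H[2]=100
def cov(q,p): # point in cover axes->world
    ux=np.cos(q)*ex-np.sin(q)*ez; un=np.sin(q)*ex+np.cos(q)*ez
    return H+p[0]*ux+p[1]*ey+p[2]*un
def R(yaw): # tool down, tool x along yaw
    x=np.array([np.cos(yaw),np.sin(yaw),0]); return np.c_[x,np.cross(-ez,x),-ez]
CAM=H-165*ex+22*ez
E
python3 - <<'E'
from h import *; from workcell import *
print(H,CAM)
for p in (cov(.448,[-222,-105,40]),cov(0,[-222,-105,8])):
    for y in (-1.823,1.318): 
        j=inverse_kinematics(p,R(y)); print(p.round(0),y,None if j is None else np.round(j,2))
for a in (0,.3,.8,1.571,1.9):
    for y in (-1.823,1.318): 
        d=np.array([np.cos(-1.823-a),np.sin(-1.823-a),0]); j=inverse_kinematics(CAM+28*d-12*ez,R(y-a)); print(a,y,None if j is None else np.round(j,2))
E
```

```text
[731.99458969 -79.13583224 100.        ] [572.2472243  -37.83475173 122.        ]
[ 529. -135.  232.] -1.823 [ 0.17  0.39 -0.04  1.81  0.02  0.94 -1.7 ]
[ 529. -135.  232.] 1.318 [ 0.65  0.47 -0.7   1.78  0.35  1.02  1.14]
[ 491. -125.  108.] -1.823 [ 0.13  0.52 -0.    2.01  0.    0.61 -1.69]
[ 491. -125.  108.] 1.318 [ 0.6   0.59 -0.63  1.99  0.51  0.73  0.98]
0 -1.823 [ 0.01  0.59 -0.    1.85  0.    0.7  -1.82]
0 1.318 [ 0.48  0.68 -0.68  1.83  0.56  0.84  0.85]
0.3 -1.823 [-0.04  0.58  0.07  1.88 -0.06  0.68 -2.07]
0.3 1.318 [ 0.48  0.66 -0.67  1.85  0.55  0.82  0.54]
0.8 -1.823 [-0.14  0.58  0.18  1.91 -0.16  0.67 -2.49]
0.8 1.318 [ 0.4   0.63 -0.58  1.88  0.48  0.78  0.08]
1.571 -1.823 [-0.73  0.91  1.1   1.94 -1.01  0.98 -2.52]
1.571 1.318 [ 0.27  0.59 -0.44  1.89  0.36  0.73 -0.63]
1.9 -1.823 [ 0.74  0.94 -1.28  1.86  1.    1.17  1.65]
1.9 1.318 [ 0.19  0.59 -0.36  1.89  0.3   0.72 -0.92]
```

Run:
```python
from h import *; from workcell import *
clamp()
s=read_state();print(s["time"],s["finger_gap"])
movep(cov(.448,[-222,-105,40]),R(1.318))
s=read_state();print(s["time"],s["ft_force"],s["eef_pos"])
for q in (.43,.3,.2,.1,.0):
    g=movel(cov(q,[-222,-105,8]),max_speed=80,guard=25)
    s=read_state();print(q,g,s["time"],np.round(s["ft_force"],1),np.round(s["eef_pos"],1))
    if g: break
if not g:
    g=movel(cov(0,[-222,-105,-2]),max_speed=25,guard=15)
    s=read_state();print(g,s["time"],np.round(s["ft_force"],1),np.round(s["eef_pos"],1))
```

```text
0.9167 0.052941833168343756
2.7417 [ 0.14967101 -0.75188    -0.65663993] [ 528.594773   -136.03491851  232.08441594]
0.43 False 3.3417 [ 0.3 -0.5  0.2] [ 513.7 -131.2  200. ]
0.3 False 3.85 [ 0.4 -0.1  0.2] [ 502.8 -128.3  173.4]
0.2 False 4.275 [-0.1  0.1  0.4] [ 496.7 -126.7  152. ]
0.1 False 4.7 [-0.2 -0.2  1.2] [ 492.6 -125.6  130.1]
0.0 True 5.0417 [-5.7 -0.1 21.1] [ 491.1 -125.4  107.9]
```

Run:
```python
from h import *; from workcell import *; import pickle
movel(cov(0,[-222,-105,90]),max_speed=200)
movep(CAM+28*(-ey)-40*ex*0+90*ez,R(1.318))
d={}
for n in("side","top","wrist"):
    c=camera(n); d[n]=c; cv2.imwrite(f"pics/{n}1.png",c["image"])
pickle.dump(d,open("c1.pkl","wb"))
s=read_state();print(s["time"],s["ft_force"],s["eef_pos"],d["wrist"]["cam_to_world"])
```

```text
6.2333 [-0.93039629  0.4319723   0.20457565] [564.45731365 -65.73420854 211.18052494] [[ 2.50475013e-01 -9.21932186e-01 -2.95471338e-01  4.87443049e+02]
 [ 9.68122930e-01  2.38363416e-01  7.69472209e-02 -4.58517726e+01]
 [-5.10562276e-04 -3.05325934e-01  9.52247769e-01  3.53660160e+02]
 [ 0.00000000e+00  0.00000000e+00  0.00000000e+00  1.00000000e+00]]
```

View pics/wrist1.png

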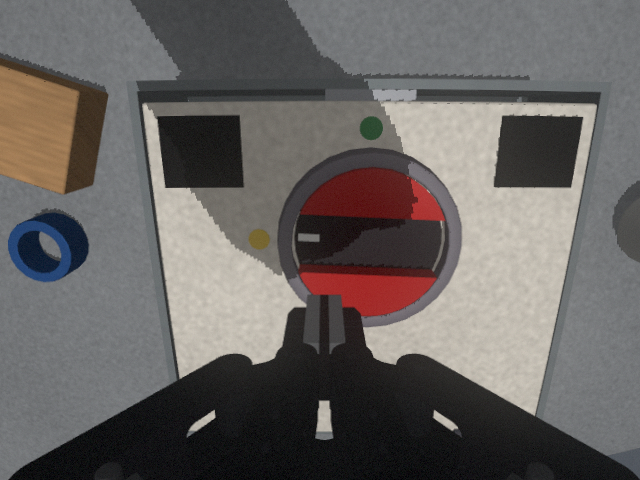

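View pics/side1.png

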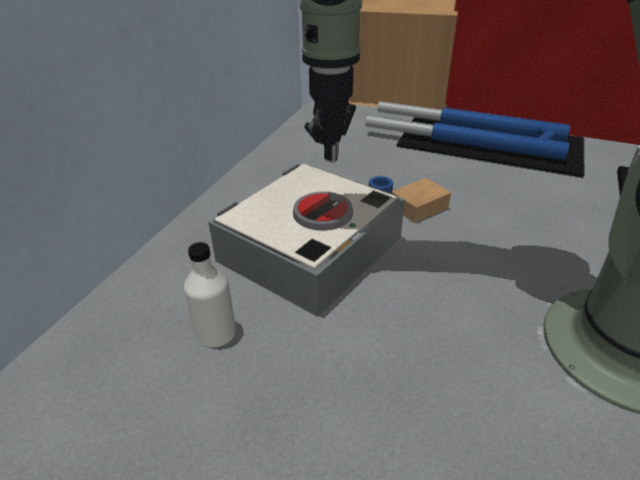

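View pics/top1.png

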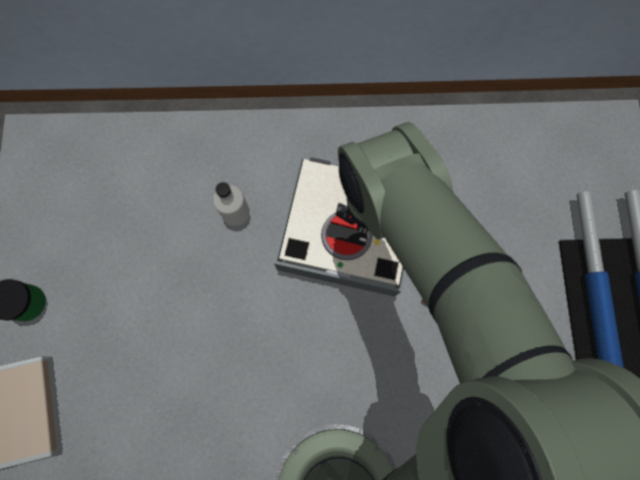

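The cover is shut flush. The wrist view shows the slot running from the mark at (308,238) to about (440,242), with the ring centred near (370,237). I measure the slot angle and the axis.

Run:
```python
from h import *; import pickle
c=pickle.load(open("c1.pkl","rb"))["wrist"]
# pads -> check on z=108 plane
im=c["image"].astype(int); b,g,r=im[...,0],im[...,1],im[...,2]
for s,ce,l in comps((im.max(2)<60)&(np.arange(480)[:,None]<200),1500): print("pad",s,ce,onplane(c,[ce],ez,108)[0].round(1))
print("expect",cov(0,[-222,-105,8]).round(1),cov(0,[-222,105,8]).round(1))
print("edges front of cover z106",onplane(c,[[145,103],[597,104]],ez,106).round(1), cov(0,[-252,-140,6]).round(1),cov(0,[-252,140,6]).round(1))
red=(r>90)&(g<60)&(b<60)
up=red.copy(); up[230:]=0; lo=red.copy(); lo[:230]=0
# upper wall top edge (front): lowest red row in upper segment, z=122 (visible edge is top edge of front wall)
# top-face edge of front wall: bottom of upper segment
u=np.arange(310,400); v=np.array([np.nonzero(up[:,k])[0].max() for k in u])
E=onplane(c,np.c_[u,v],ez,122)[:,:2]; 
vx=cv2.fitLine(E.astype(np.float32),cv2.DIST_HUBER,0,.01,.01).ravel(); print("front wall line",vx, "angle",np.arctan2(vx[1],vx[0]))
h=cv2.convexHull(pts(up).astype(np.float32)).reshape(-1,2); W=onplane(c,h,ez,122)[:,:2]
A=np.c_[2*W,np.ones(len(W))]; 
d=np.linalg.norm(W-CAM[:2],axis=1); print("hull r",np.sort(d).round(1)[-12:])
n=np.array([-vx[1],vx[0]]); print("dist axis->wall",(vx[2:]-CAM[:2])@n)
# mark
mm=(im.min(2)>120); 
for s,ce,l in comps(mm,20):
    if 295<ce[0]<325 and 228<ce[1]<250:
        Q=onplane(c,[ce],ez,108)[0]; dd=(Q-CAM)[:2]; print("mark",ce,Q.round(1),np.linalg.norm(dd),"cam ang",-1.8238-np.arctan2(dd[1],dd[0]))
for nm,px in(("yellow",[259,239]),("green",[371,128])):
    Q=onplane(c,[px],ez,106)[0]; dd=(Q-CAM)[:2]; print(nm,Q.round(1),np.linalg.norm(dd),"cam ang",-1.8238-np.arctan2(dd[1],dd[0]))
```

```text
pad [ 138   89  187  111 1732] [211.22575058 100.8891455 ] [ 463.7 -109.2  108. ]
pad [ 157  116   87   72 5693] [200.95380292 150.82171087] [ 489.9 -125.   108. ]
pad [ 495  116   88   71 5504] [537.17823401 150.85574128] [541.7  77.3 108. ]
expect [ 490.8 -125.2  108. ] [543.3  78.1 108. ]
edges front of cover z106 [[ 454.  -149.2  106. ]
 [ 522.6  118.1  106. ]] [ 453.  -151.6  106. ] [523.1 119.5 106. ]
front wall line [ 3.0313331e-01  9.5294815e-01  5.5117413e+02 -3.6463715e+01] angle 1.2628174
hull r [48.2 48.3 48.3 48.3 48.3 48.3 48.4 48.4 48.5 48.5 48.7 49. ]
dist axis->wall 20.497170170620578
yellow [ 554.2 -107.7  106. ] 72.17034301899032 cam ang 0.0003551261253009752
green [503.2 -20.3 106. ] 71.24372849069991 cam ang -4.716641532879884
```

Cam angle is about 0.055 and the axis agrees with the predicted position: the disc radius, yellow dot and green dot all match. Now inserting and turning.

```bash
cat >> h.py <<'E'
Y0=YAW-np.pi/2
def slot(s,off,z,r=28):
    d=np.array([np.cos(Y0-s),np.sin(Y0-s),0]); l=np.array([d[1],-d[0],0])
    p=CAM+r*d+off*l; p[2]=z; return p, R(Y0+np.pi-s)
E
python3 - <<'E'
from h import *; from workcell import *
def st(*a):
    s=read_state();print(*a,round(s["time"],2),np.round(s["ft_force"],1),np.round(s["eef_pos"],1),flush=True)
p,o=slot(.055,0,130); movel(p,o,max_speed=150,guard=15)
p,o=slot(.055,0,111); g=movel(p,o,max_speed=60,guard=8); st("in",g)
if not g:
    p,o=slot(.055,8,111); g=movel(p,o,max_speed=40,guard=20); st("touch",g)
    for s in np.linspace(.055,1.571,10)[1:]:
        p,o=slot(s,8,111); g=movel(p,o,max_speed=40,guard=25); st(round(s,2),g)
        if g: break
E
```

```text
in False 7.4 [ 0.6 -0.2 -0.3] [563.6 -64.4 110.8]
touch False 7.75 [ 1.2  1.1 -0.3] [556.  -61.9 111.3]
0.22 False 8.07 [ 0.9 -0.6  0.5] [552.3 -59.  111.2]
0.39 False 8.38 [ 2.9 -0.4  0.4] [549.2 -55.3 111.1]
0.56 False 8.7 [ 3.3 -0.1  0.3] [546.5 -51.2 111. ]
0.73 False 9.02 [ 2.2 -0.4 -0.4] [544.6 -46.7 111. ]
0.9 False 9.33 [ 2.9 -1.5  0.3] [543.4 -42.  110.9]
1.07 False 9.65 [ 2.5 -1.  -0.4] [543.1 -37.2 110.9]
1.23 False 9.97 [ 0.3 -1.9 -0.4] [543.6 -32.2 110.9]
1.4 False 10.28 [ 0.8 -1.7  0.1] [544.9 -27.5 110.9]
1.57 False 10.6 [ 1.5 -1.9 -1. ] [547.1 -23.1 110.9]
```

Run:
```python
from h import *; from workcell import *
def st(*a):
    s=read_state();print(*a,round(s["time"],2),np.round(s["ft_force"],1),np.round(s["eef_pos"],1),flush=True)
p,o=slot(1.571,16,111); g=movel(p,o,max_speed=15,guard=14); st("stop",g)
e=np.array(read_state()["eef_pos"])-CAM; print("off",e@ey,"along",-e@ex)
```

```text
stop True 10.91 [ 1.5 -2.8  2. ] [546.9 -23.  110.6]
off 8.04744579514702 along 28.23170615324379
```

Run:
```python
from h import *; from workcell import *; import pickle
p,o=slot(1.571,0,111); movel(p,o,max_speed=60)
p,o=slot(1.571,0,220); movel(p,o,max_speed=200)
c=camera("wrist"); cv2.imwrite("pics/wrist2.png",c["image"]); t=camera("top"); cv2.imwrite("pics/top2.png",t["image"]); 
s=camera("side"); cv2.imwrite("pics/side2.png",s["image"][120:320,150:470])
pickle.dump({"wrist":c,"top":t,"side":s},open("c2.pkl","wb")); print(read_state()["time"])
```

```text
12.0333
```

View pics/wrist2.png

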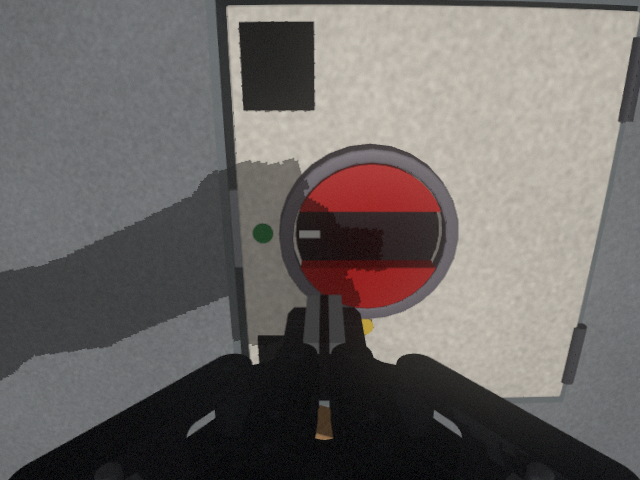

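View pics/side2.png

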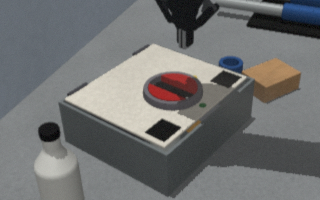

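The mark at (309,234) points at the green dot at (262,233). I measure the angle.

Run:
```python
from h import *; import pickle
c=pickle.load(open("c2.pkl","rb"))["wrist"]; im=c["image"].astype(int); b,g,r=im[...,0],im[...,1],im[...,2]
red=(r>75)&(g<50)&(b<50)
for nm,sl,f in(("upper",slice(0,235),max),("lower",slice(235,480),min)):
    m=np.zeros_like(red); m[sl]=red[sl]; L=[]
    for k in range(345,432):
        v=np.nonzero(m[:,k])[0]
        if len(v): L.append((k,f(v)))
    E=onplane(c,L,ez,122 if nm=="upper" else 108)[:,:2].astype(np.float32)
    x=cv2.fitLine(E,cv2.DIST_HUBER,0,.01,.01).ravel(); n=np.array([-x[1],x[0]])
    print(nm,"cam",(Y0-np.arctan2(x[1],x[0]))%np.pi,"dist",(x[2:]-CAM[:2])@n)
for nm,px,z in(("mark",[309,234],108),("green",[262,233],106)):
    Q=onplane(c,[px],ez,z)[0]-CAM; print(nm,np.hypot(*Q[:2]),(Y0-np.arctan2(Q[1],Q[0]))%(2*np.pi))
```

```text
upper cam 1.5691526 dist 18.831709827759262
lower cam 1.5346824 dist -25.293054535177824
mark 39.54315414696283 1.5525335715458901
green 71.7486592851943 1.5617480902532934
```

The angle reads about 1.55–1.57. There is plenty of time, so I'll do one firmer confirming push against the stop.

Run:
```python
from h import *; from workcell import *; import pickle
def st(*a):
    s=read_state(); e=np.array(s["eef_pos"])-CAM; print(*a,round(s["time"],2),np.round(s["ft_force"],1),"off",round(e@ey,2),"z",round(s["eef_pos"][2],1),flush=True)
p,o=slot(1.571,0,128); movel(p,o,max_speed=150,guard=15)
p,o=slot(1.571,0,111); g=movel(p,o,max_speed=60,guard=8); st("in",g)
if not g:
    for off in (6,8,9,10,12,14):
        p,o=slot(1.571,off,111); g=movel(p,o,max_speed=15,guard=22); st(off,g)
        if g: break
p,o=slot(1.571,0,111); movel(p,o,max_speed=60)
p,o=slot(1.571,0,220); movel(p,o,max_speed=200)
c=camera("wrist"); cv2.imwrite("pics/wrist3.png",c["image"]); pickle.dump({"wrist":c},open("c3.pkl","wb"))
movel(np.array(p)-120*ex+60*ez,max_speed=200)
t=camera("top"); cv2.imwrite("pics/top3.png",t["image"]); st("end")
```

```text
in False 13.23 [-0.1  0.8 -0.3] off -0.0 z 110.8
6 False 13.78 [-1.2 -0.3 -0.2] off 6.04 z 111.0
8 False 14.07 [0.3 0.5 0.6] off 8.0 z 111.0
9 False 14.32 [-0.8 -5.9  0.7] off 8.14 z 111.0
10 False 14.57 [-2.3 -9.8  2.5] off 8.26 z 111.0
12 False 14.85 [ -5.  -18.7   4.6] off 8.47 z 110.9
14 False 15.13 [ -7.  -28.2   7.2] off 8.71 z 110.8
end 17.12 [-0.2  0.7  0.2] off -0.08 z 279.3
```

View pics/wrist3.png

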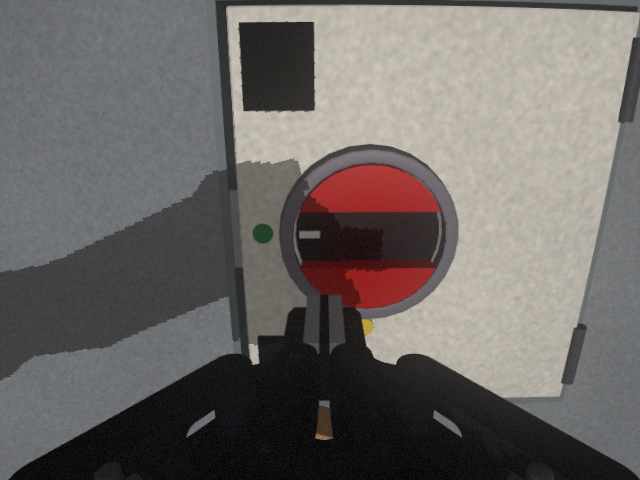

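View pics/top3.png

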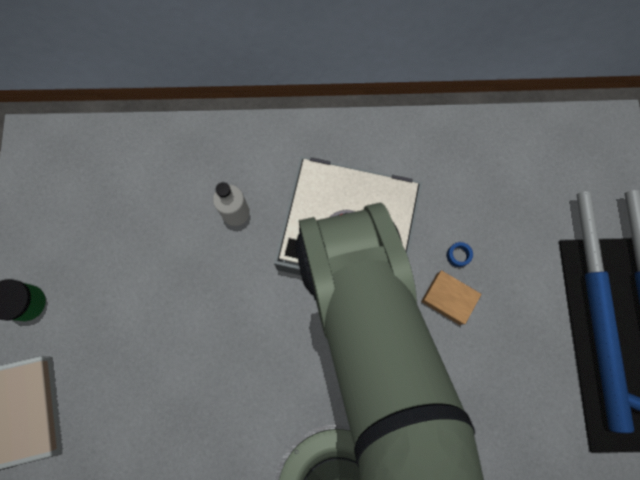

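Under about 29 N the fingertip gained only 0.7 mm, so the fastener is hard against its stop. The mark at (309,234) is in line with the green dot, and the bottle (232,205), carton (452,298) and collar (460,254) have not moved. The hand is clear.

```bash
python3 -c "
from workcell import *
finish_job()"
```

```text
the job is handed in; nothing more can be done
```

The cover is shut and its fastener is turned clockwise to the stop. I handed the job in at about 17 s, with the hand about 150 mm above the cover and touching nothing.

- **Cover:** I pushed it shut with the closed fingertips on the right pad. The push ended at 21 N with the fingertip at z = 107.9 mm, against 108 expected. The wrist picture shows it flush.
- **Fastener:** I turned it from about 0.055 rad. A second, firmer push of about 29 N moved the fingertip only 0.7 mm, so it is against the stop. The white mark points to the green dot.
- **Angle readings:** These scatter between 1.53 and 1.57 rad. The front slot wall gave 1.569 and the mark 1.553. The rear wall gave 1.535, the weakest of the three, because the position it implied for the wall was about 6 mm off.
- **Other objects:** The last top picture shows the bottle, carton and collar where they started.

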